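Try the re-handled key in the cabinet door's spring lock

TASK

The glue on the key's round wooden head has set: pull the vise jaw well open by its upright knob, lift the key out, and push it fully home into the lock of the small cabinet door, working it past the stiff tumblers. Then turn the key a quarter turn clockwise (seen from above), as far as it goes, against the lock's spring, and finish still holding it turned, so that the door's bolt stays drawn back. Leave the vise open and the other things on the bench where they are.

Things in the scene. Friction and masses are not known exactly. Their poses are not given: they have to be found in the camera images.
- vise: quick-action vise, fixed to the bench. Origin on the bench right under the clamped key. z up; the jaw opens along -x. Grey bed 166 mm long (x -125 to +41), 62 mm wide, 34 mm high, lugs 104 mm wide at bench level; jaws 62 mm wide, tops 50 mm above the bench. The bed has a close slot 20 mm deep that keeps the key upright (leaning up to 5 degrees) when the jaw is open
- vise_jaw (a joint): opening of the vise's sliding jaw in m: 0 = clamped on the key, 0.03 = fully open. A spring-driven wedge closes the jaw: pulling it open takes about 15 N over the first 9 mm, then about 3 N; past 0.012 it stays where it is left
- jaw_knob (a point): point on the axis of the black upright knob (17 mm thick, its top 74 mm above the bench) on the sliding jaw's flat tail, whose top is 38 mm above the bench; this point is 60 mm above the bench. Axes as the vise's: +x runs to the clamped key, 68 mm ahead; the jaw's back is 43 mm ahead of the knob's axis. Pull along -x
- key_head (a point): centre of the key's round dark wooden head, a disc 38 mm in diameter and 12 mm thick; its flat faces look along +x and -x (grasp across these), z points up, away from the tip. At the start the key stands upright in the vise, x as the vise's x, this point 81 mm above the bench, 31 mm above the jaws' tops. Key about 60 g, the same both ways round (half turn about z)
- key_tip (a point): tip of the key's steel blade, 67 mm below key_head. Blade 12 mm wide (along y), 4 mm thick (along x), 38 mm long, its last 5 mm tapered to 4 by 2.6 mm; above it a shoulder 26 by 7 mm, from 25 to 29 mm below key_head; the head's underside is 19 mm below key_head
- door: small dark wooden frame-and-panel cabinet door lying face up on two bearers, fixed; origin on the bench under the lock's axis, z up. Face 63 mm above the bench; 170 mm along x (from -25 to +145), 200 mm along y. The lock sits in the frame member at the -x edge, where the steel bolt sticks out
- keyhole (a point): centre of the lock's round steel bezel (37 mm diameter), level with its top, 66 mm above the bench; axes as the door's. At rest the keyway is 13 mm wide along y and 4.9 mm along x, open for 41 mm down, its mouth flared to 19 by 11 mm just below the bezel. Home, the key's shoulder rests on the bezel with key_head 29 mm above this point
- lock_plug (a joint): plug angle in rad: 0 at rest, growing clockwise from above, stop at 1.62. Sprung back: 0.04 N m at rest, 0.1 at a quarter turn. Three sprung tumblers, the last 31 mm below the bezel, make pushing in stiff (5 to 20 N) and block turning until the key is nearly home. The blade has some 4 degrees of play: turn the head 5 to 10 degrees farther than the plug shall go
- bolt (a joint): travel of the spring bolt at the door's edge in m: 0 = out, about 0.012 = drawn back; driven by the plug, 0.0075 m per rad
- screwdriver: screwdriver with a red handle, 198 mm long, lying at the front; origin at the centre of its underside; to be left alone
- tape_measure: tape measure, 74 by 93 by 34 mm, lying at the left; origin at the centre of its underside; to be left alone
- masking_tape: roll of tape, 100 mm diameter, 25 mm high, lying at the right; origin at the centre of its underside; to be left alone
Things that resemble listed ones, but are neither listed nor needed, are in the scene too. What is shaped like the part that bears key_head but purple is not meant.

How it is judged (in metres and radians):
On the way, in this order (a step that is already met when the one before it is completed fails the run):
1. the vise jaw is pulled open at least 15 mm while the key still stands in its slot (value of joint vise_jaw above 0.015 m and distance of key_head from where it was at the start of the episode below 0.012 m), for 0.2 s.
2. the key is lifted clear of the vise in the fingers (height (world z) of key_head above 0.115 m and contact force between the fingers and key above 1 N and contact force between key and vise below 0.1 N), for 0.1 s.
3. the key is fully home in the lock, not yet turned (z of key_head in the frame of keyhole below 0.032 m and horizontal distance between key_head and keyhole below 0.005 m and angle between key_head's own z axis and vertical below 0.1 rad and value of joint lock_plug below 0.35 rad), for 0.1 s.
At the end, for the whole second after the job is handed in: Key home in the lock (head at most 33 mm above the bezel, within 5 mm of its axis, upright within 0.1 rad), plug held still past 1.3 rad clockwise, bolt drawn over 8 mm, fingers pressing the key with over 1 N, vise jaw still open over 12 mm (value of joint lock_plug above 1.3 rad and value of joint bolt above 0.008 m and velocity of joint lock_plug between -0.3 and 0.3 rad/s and z of key_head in the frame of keyhole below 0.033 m and horizontal distance between key_head and keyhole below 0.005 m and angle between key_head's own z axis and vertical below 0.1 rad and contact force between the fingers and key above 1 N and value of joint vise_jaw above 0.012 m); the arm keeps its last pose, push and grip.
It fails at once if the screwdriver, tape measure or roll of tape is moved more than 3 cm (distance of any of screwdriver, tape_measure, masking_tape from where it was at the start of the episode above 0.03 m).
It also fails if it takes over 58 s, if anything falls off the work surface, if the arm or the gripper's body presses on something with over 40 N, if the wrist force passes 120 N, or if a joint passes its speed limit or range.

ROBOT

A 6-joint arm with a two-finger parallel gripper is mounted at the origin on the work surface; the furniture and walls round the work are solid. World frame = base frame: x ahead of the robot, y to its left, z up, the work surface at z = 0. Lengths are in mm, angles in rad, forces in N, time in s.
With the tool pointing down it reaches from about 300 to 775 mm from the base axis. Payload 14.6 kg.
Tool frame: the origin (TCP) lies on the mounting face of the last link; the fingertips stand 199 mm ahead of it and the grasp point (between the pads) lies 180 mm ahead of it; z points along the fingers, y is the line along which they close (so a half turn about z gives the same grasp; the last joint's range is limited). The gripper opens to 94 mm and grips with 3 to 60 N. Pads are 16 mm wide; open, the fingers measure 119 mm over their backs; the gripper's body (75 mm by 177 mm) begins 78 mm behind the grasp point.
Start: joints at [-1.213, 0.3, 1.521, -0, 1.321, -0.067], TCP at [226.669, -501.111, 404.646] pointing down, gripper open.
Joint ranges: [-3.03, 3.03], [-0.79, 2.21], [0.23, 2.52], [-1.04, 4.18], [0, 3.07], [-2.55, 2.55]. Speed limits (rad/s): [2.22, 2.22, 2.57, 3.14, 3.14, 3.14].

INTERFACE

Orientations are given as [roll, pitch, yaw] about the fixed x, y, z axes, in that order (R = Rz(yaw) Ry(pitch) Rx(roll)).
In Python, from cell import manip gives the robot as it stands. The module is installed in compiled form; this text tells all that it offers.
- The arm moves only by the shell command python3 -m creep 'ROWS' [FORCE]. ROWS is a JSON object of lists of equal length, an entry for each row: "slide": the shift along the world's x, y, z in cm, a list of three; "turn": the turn about the world's z in rad; "claw": the opening, from 0 (shut) to 1 (fully open). A call has 1 to 8 rows; each row shifts and turns the commanded pose from where the row before left it; what a row does not reach is not made up. A row lasts 1/8 s, in which the tool goes at most 62.5 mm and 10.7 degrees, less where a joint would pass 70% of its speed; a pose out of reach is approached as far as the arm can. A call with a gripper value outside its range is refused whole. The fingers move at their own pace and stop on an object; FORCE is the grip in N (left out, the last holds). Time passes only in rows, so rows that do not move let the fingers close. It gives the time, the measured TCP pose, the force, the opening and the grip force at its end, in the units of the state.
- manip.read_state(): the state, without advancing time (a new reading comes with each control period).
- manip.camera(name): name is "scene" or "side" or "wrist"; returns (picture, depth): 400x640x3 uint8, red, green, blue; 400x640 float32, mm along the optical axis (not along the pixel's ray), 0 where there is no reading.
- manip.calibration(name): a dict with "intrinsics" (3x3 intrinsics, pixels), "pose" (4x4, takes a point from camera to world coordinates). Camera axes: x right, y up, looking along -z (the intrinsics and any distortion apply to the point x, -y, -z); pixel columns grow to the right and rows downward; lengths in mm; the calibration is good to about 2 mm. A picture is of the moment at which its call begins: read the wrist's pose just before it. calibration takes no time and is no camera call; for the wrist camera it gives the pose at the moment of the call.
- manip.sign_off(): hands the job in; it is judged then, once.
Trained networks look in the newest picture that a camera, given by its name, has taken for a name from the list of things; names that differ only in an ending like _2 or _b are one class to them, and where a whole thing is asked for, a point or a joint stands for the part that bears it (a point fixed in the world has none). Each returns a list of dicts, best first, with "score" (0 to 1); they miss things now and then, are a little off and sometimes report something else, mostly with a low value. They report only what shows in the picture. A call takes as long as a camera call. They do not tell look-alikes from the thing itself.
- manip.cut_out(query, camera): "mask" (400x640 bool, what is visible of it) and "position" ([column, row] in pixels, amid what is visible of it).
The state is a dict: "clock": time; "joints": joint angles; "qd": joint speeds; "effort": joint torques, N m; "eef_pos": TCP position; "eef_rot": TCP orientation; "wrist_force": force on the tool from outside, world axes, zero at the start; "moment": the same for the moment, N m; "finger_gap": finger opening in mm; "finger_force": force on a finger pad.
Only numpy, scipy, OpenCV 4.12 (cv2) and the standard library are available. Lean on these libraries where they do the work, as an engineer would, in place of code of your own. Each camera call takes 0.05 s, during which the arm holds its last target. There are 200 camera calls.

## Working session

There is one attempt and no reset: what is moved stays moved. The work goes in short steps, Python scripts to look and compute and a shell command to move; the robot and the scene stay as the last step left them, time stands still between calls to the robot, and variables do not carry over. Pictures are saved under pics/ and viewed, at most 10 in all, crops included, and the job is handed in when it is done.

```bash
mkdir -p pics
cat > h.py <<'E'
import numpy as np, cv2
from cell import manip
def shot(cam,name=None):
    cal=manip.calibration(cam); im,d=manip.camera(cam)
    if name: cv2.imwrite(f'pics/{name}.png',im[:,:,::-1])
    return im,d,np.array(cal['intrinsics']),np.array(cal['pose'])
def pts(mask,d,K,P):
    v,u=np.nonzero(mask&(d>0)); z=d[v,u]
    c=np.stack([(u-K[0,2])/K[0,0]*z,-(v-K[1,2])/K[1,1]*z,-z,np.ones_like(z)])
    return (P@c)[:3].T,u,v
E
python3 - <<'E'
from h import *
s=manip.read_state(); print(s)
ims=[]
for cam in ['scene','side']:
    im,d,K,P=shot(cam,cam+'0'); print(cam,K.round(1).tolist(),P.round(3).tolist())
    for q in ['vise','jaw_knob','key_head','door','screwdriver','tape_measure','masking_tape']:
        for r in manip.cut_out(q,cam)[:4]:
            p,u,v=pts(r['mask'],d,K,P)
            if len(p): print(cam,q,round(r['score'],2),r['position'],len(p),np.median(p,0).round(0),p.min(0).round(0),p.max(0).round(0))
E
```

```text
{'clock': 0.0, 'joints': array([-1.21258108e+00,  3.00460984e-01,  1.52159858e+00, -3.06033151e-05,
        1.32069857e+00, -6.65652929e-02]), 'qd': array([ 1.41559742e-03,  4.19748101e-04, -1.26493541e-03, -1.31824084e-03,
       -1.31059422e-03,  1.36794915e-05]), 'effort': array([-1.53666369e-03, -5.31802726e+01, -3.52734661e+01,  7.07161613e-02,
        2.43942667e-02, -8.95952940e-05]), 'eef_pos': array([ 226.66572841, -501.07916391,  404.08434409]), 'eef_rot': array([-3.14042778e+00, -4.79465285e-05,  4.24788108e-01]), 'wrist_force': array([-0.68915177,  0.25127018,  0.67771409]), 'moment': array([-0.02057765, -0.02337976,  0.00915279]), 'finger_force': 0.0, 'finger_gap': 94.26000664878221}
scene [[394.4, 0.0, 320.2], [0.0, 394.4, 198.1], [0.0, 0.0, 1.0]] [[-0.647, 0.475, -0.597, -249.941], [-0.762, -0.391, 0.516, 698.527], [0.012, 0.789, 0.615, 827.572], [0.0, 0.0, 0.0, 1.0]]
scene vise 0.55 [274.1, 228.8] 1294 [498. 233.  32.] [430. 148.  -5.] [640. 285.  74.]
scene jaw_knob 0.64 [273.3, 219.7] 368 [525. 219.  43.] [472. 190.  32.] [567. 258.  74.]
scene key_head 0.68 [264.4,
[... 385 characters left out ...]
445.  29.] [424. 401.  -4.] [546. 486.  34.]
scene masking_tape 0.26 [261.9, 209.2] 102 [554. 233.  82.] [545. 213.  48.] [563. 249. 101.]
side [[374.1, 0.0, 318.6], [0.0, 374.1, 202.3], [0.0, 0.0, 1.0]] [[0.857, 0.283, -0.43, -116.29], [-0.515, 0.492, -0.702, -894.742], [0.013, 0.823, 0.567, 842.646], [0.0, 0.0, 0.0, 1.0]]
side vise 0.41 [294.2, 194.8] 70 [442. 200.  11.] [ 141. -404.   -2.] [453. 223. 466.]
side door 0.63 [405.7, 245.6] 1906 [ 604. -283.   60.] [ 243. -548.   -3.] [755. -99. 464.]
side screwdriver 0.5 [320.0, 238.6] 157 [401. -69.  23.] [ 383. -103.   -0.] [434.  67.  29.]
side masking_tape 0.85 [361.1, 307.5] 631 [ 350. -370.   17.] [ 216. -561.   -6.] [ 402. -299.  308.]
```

View pics/scene0.png

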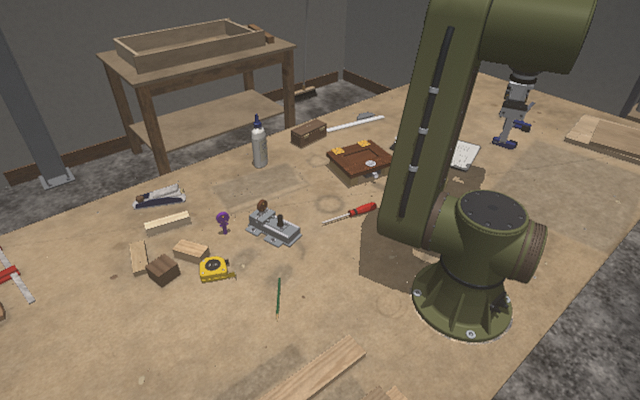

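View pics/side0.png

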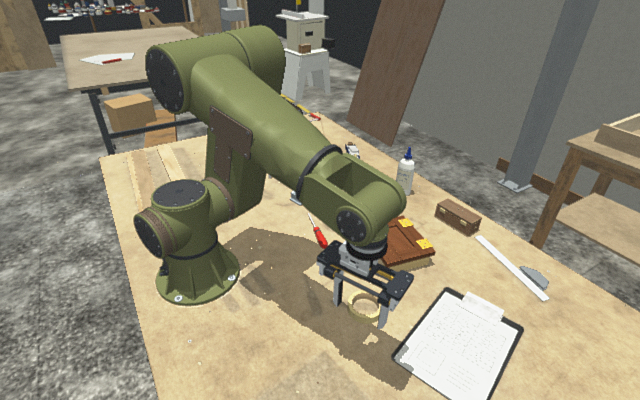

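The scene picture shows candidates for the key head: the brown disc at (263,208) on the grey vise, which is the real one. The purple one at (223,221) is a look-alike, and the "key_head" hit at (362,207) is the red screwdriver. The knob is at (280,220) and the door bezel at about (370,163). The side picture shows the door at (405,245) and the tape roll at (365,305) under the gripper.

Run:
```python
from h import *
im,d,K,P=shot('scene')
p,u,v=pts(np.ones((400,640),bool),d,K,P)
def sel(x0,x1,y0,y1,z0,z1):
    m=(p[:,0]>x0)&(p[:,0]<x1)&(p[:,1]>y0)&(p[:,1]<y1)&(p[:,2]>z0)&(p[:,2]<z1); return p[m],m
a,m=sel(440,640,140,300,56,110); 
for q,uu,vv in zip(a[::3],u[m][::3],v[m][::3]): print(uu,vv,q.round(0))
b,_=sel(430,640,140,300,20,52)
r=cv2.minAreaRect(b[:,:2].astype(np.float32)); print('vise rect',r)
c,_=sel(500,800,-400,0,55,75); print('door',cv2.minAreaRect(c[:,:2].astype(np.float32)))
g=np.vstack([cv2.resize(im[185:265,200:320],None,fx=4,fy=3.5,interpolation=2),cv2.resize(im[130:195,310:430],None,fx=4,fy=4,interpolation=2)])
cv2.imwrite('pics/crop.png',g[:,:,::-1])
```

```text
261 200 [563. 228.  97.]
264 200 [559. 221.  96.]
262 201 [558. 229.  97.]
265 201 [556. 220.  94.]
260 202 [558. 236.  97.]
263 202 [552. 229.  97.]
266 202 [556. 216.  88.]
259 203 [558. 239.  94.]
262 203 [551. 233.  96.]
265 203 [554. 221.  88.]
258 204 [559. 243.  92.]
261 204 [551. 237.  95.]
264 204 [556. 224.  84.]
267 204 [560. 211.  75.]
259 205 [554. 242.  91.]
262 205 [549. 235.  90.]
265 205 [558. 219.  77.]
257 206 [560. 246.  86.]
260 206 [552. 240.  87.]
263 206 [554. 229.  80.]
266 206 [555. 218.  74.]
259 207 [551. 245.  87.]
262 207 [551. 234.  81.]
265 207 [556. 222.  72.]
258 208 [553. 247.  83.]
261 208 [548. 240.  82.]
264 208 [554. 226.  71.]
257 209 [557. 249.  77.]
260 209 [549. 244.  80.]
263 209 [553. 231.  71.]
258 210 [557. 246.  72.]
261 210 [550. 240.  73.]
264 210 [553. 228.  65.]
261 211 [551. 240.  69.]
264 211 [557. 226.  58.]
263 212 [552. 232.  60.]
280 215 [495. 209.  73.]
278 216 [496. 216.  72.]
281 216 [492. 208.  71.]
278 217 [496. 217.  69.]
281 217 [487. 212.  72.]
279 218 [488. 218.  71.]
282 218 [486. 209.  68.]
280 219 [488. 215.  65.]
278 220 [493. 219.  60.]
281 220 [484. 215.  64.]
279 221 [489. 218.  58.]
282 221 [486. 210.  56.]
vise rect ((515.3646240234375, 219.36651611328125), (153.17832946777344, 64.41216278076172), 14.617974281311035)
door ((590.4521484375, -221.87762451171875), (205.0879669189453, 177.72842407226562), 78.998046875)
```

View pics/crop.png

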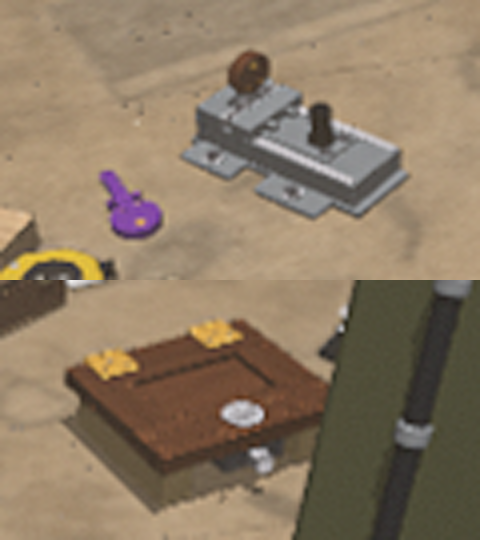

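The crop confirms it: the brown key head stands in the jaws of the grey vise, with the black upright knob behind it and the purple key lying loose. The door's bezel is near the bolt edge. I estimate the key at (555,231), the knob at (490,213), the vise yaw at about 0.26, the keyhole near (531,-210) and the door yaw at about -0.19. I'm going above the vise now.

```bash
python3 -m creep '{"slide":[[2.05,5.15,0],[2.05,5.15,0],[2.05,5.15,0],[2.05,5.15,0],[2.05,5.15,0],[2.05,5.15,0],[2.05,5.15,0],[2.05,5.15,0]],"turn":[0.1,0.1,0.1,0.1,0.1,0.1,0.1,0.1],"claw":[1,1,1,1,1,1,1,1]}' && python3 -m creep '{"slide":[[2.05,5.15,0],[2.05,5.15,0],[2.05,5.15,0],[2.05,5.15,0],[2.05,5.15,0],[2.05,5.15,0],[0,0,0],[0,0,0]],"turn":[0.1,0.1,0.1,0.1,0.1,0.1,0,0],"claw":[1,1,1,1,1,0.5,0.5,0.5]}'
python3 - <<'E'
from h import *
im,d,K,P=shot('wrist','w1'); print(K.round(1).tolist(),P.round(3).tolist(),manip.read_state()['eef_pos'],manip.read_state()['eef_rot'])
for q in ['jaw_knob','key_head','vise']:
    for r in manip.cut_out(q,'wrist')[:3]:
        p,u,v=pts(r['mask'],d,K,P)
        if len(p): print(q,round(r['score'],2),r['position'],len(p),np.median(p,0).round(0),p.min(0).round(0),p.max(0).round(0))
E
```

```text
clock: 1.85
eef_pos: [390.9, -87.3, 404.9]
eef_rot: [3.141, -0.0, 1.228]
wrist_force: [0.8, 0.5, 0.6]
finger_gap: 93.9
finger_force: 0.0
clock: 2.85
eef_pos: [513.5, 219.5, 404.4]
eef_rot: [-3.141, 0.0, 1.824]
wrist_force: [0.5, 0.3, 1.8]
finger_gap: 67.3
finger_force: 0.0
[[344.8, 0.0, 327.4], [0.0, 344.8, 198.1], [0.0, 0.0, 1.0]] [[0.968, -0.242, -0.066, 494.026], [0.251, 0.933, 0.256, 293.34], [-0.001, -0.265, 0.964, 383.965], [0.0, 0.0, 0.0, 1.0]] [513.47531373 219.04498108 404.71555142] [-3.14143951e+00  1.41030589e-04  1.82335515e+00]
jaw_knob 0.75 [339.7, 181.4] 3549 [524. 218.  44.] [471. 180.  -1.] [564. 257.  76.]
key_head 0.97 [378.8, 195.0] 687 [556. 231.  96.] [549. 204.  48.] [568. 247. 101.]
key_head 0.8 [386.8, 63.2] 1854 [537. 349.  11.] [510. 334.  -2.] [594. 373.  14.]
vise 0.74 [329.9, 173.0] 11279 [513. 226.  35.] [431. 153.  -2.] [604. 286.  96.]
```

View pics/w1.png

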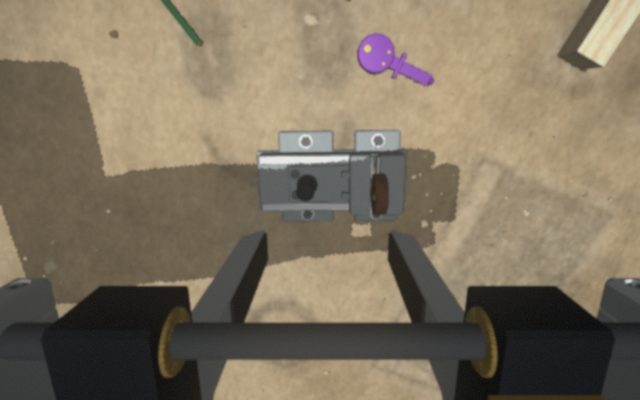

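The wrist view shows the vise square to the image. The knob is at (306,185), the brown key head at (379,195), and the purple look-alike at (377,53).

Run:
```python
from h import *
im,d,K,P=shot('wrist')
p,u,v=pts(np.ones((400,640),bool),d,K,P)
def sel(u0,u1,v0,v1,z0,z1):
    m=(u>u0)&(u<u1)&(v>v0)&(v<v1)&(p[:,2]>z0)&(p[:,2]<z1); return p[m]
a=sel(285,330,160,210,66,80); print('knob',len(a),(a[:,:2].min(0)+a[:,:2].max(0))/2,a.mean(0))
k=sel(360,400,165,225,62,110); r=cv2.minAreaRect(k[:,:2].astype(np.float32)); print('key',len(k),k.mean(0),r)
top=k[k[:,2]>94]; print('key top',len(top),top.mean(0))
j=sel(240,420,140,230,30,56); print('vise',cv2.minAreaRect(j[:,:2].astype(np.float32)))
```

```text
knob 273 [493.57117252 210.5553138 ] [493.62610023 211.35991011  73.08597967]
key 694 [556.75830479 230.89731899  92.27428991] ((558.4734497070312, 228.89785766601562), (12.686736106872559, 35.848304748535156), 15.318364143371582)
key top 405 [558.29332662 229.13459449  97.51349013]
vise ((517.96142578125, 217.30386352539062), (152.9724884033203, 61.935272216796875), 15.101940155029297)
```

```bash
python3 -m creep '{"slide":[[-1.05,-0.4,0],[-1.0,-0.4,0],[0,0,-4],[0,0,-4],[0,0,-4],[0,0,-3],[0,0,-1.05],[0,0,0]],"turn":[0.012,0,0,0,0,0,0,0],"claw":[0.45,0.45,0.45,0.45,0.45,0.45,0.45,0.45]}' 20 && python3 -m creep '{"slide":[[0,0,0],[0,0,0],[0,0,0],[0,0,0]],"turn":[0,0,0,0],"claw":[0.05,0.05,0.05,0.05]}' 20
```

```text
clock: 4.1
eef_pos: [493.1, 211.8, 244.5]
eef_rot: [-3.142, -0.0, 1.837]
wrist_force: [-0.4, 0.5, 0.7]
finger_gap: 42.5
finger_force: 0.0
clock: 4.6
eef_pos: [493.3, 211.9, 244.7]
eef_rot: [3.141, -0.0, 1.837]
wrist_force: [-1.2, 0.4, 5.6]
finger_gap: 16.5
finger_force: 20.0
```

```bash
python3 -m creep '{"slide":[[-0.3,-0.08,0],[-0.3,-0.08,0],[-0.3,-0.08,0],[-0.3,-0.08,0],[-0.3,-0.08,0],[-0.3,-0.08,0],[-0.3,-0.08,0],[-0.3,-0.08,0]],"turn":[0,0,0,0,0,0,0,0],"claw":[0.05,0.05,0.05,0.05,0.05,0.05,0.05,0.05]}' 25 && python3 -m creep '{"slide":[[-0.2,-0.05,0],[0,0,0],[0,0,0],[0,0,0]],"turn":[0,0,0,0],"claw":[0.05,0.05,0.05,0.05]}' 25
```

```text
clock: 5.6
eef_pos: [469.7, 205.5, 244.7]
eef_rot: [3.138, -0.0, 1.837]
wrist_force: [7.6, 1.2, 0.1]
finger_gap: 16.3
finger_force: 25.0
clock: 6.1
eef_pos: [467.6, 205.0, 244.7]
eef_rot: [3.14, 0.0, 1.837]
wrist_force: [5.0, -0.2, 4.0]
finger_gap: 16.8
finger_force: 25.0
```

```bash
python3 -m creep '{"slide":[[0,0,0],[0,0,0],[0,0,3],[0,0,5],[0,0,5],[2.9,0.8,2],[3,0.8,0],[2.9,0.8,0]],"turn":[0,0,0,0,0,0,0,0],"claw":[0.4,0.4,0.4,0.4,0.4,0.4,0.4,0.4]}' 25 && python3 -m creep '{"slide":[[0,0,0],[0,0,0]],"turn":[0,0],"claw":[0.4,0.4]}'
python3 - <<'E'
from h import *
im,d,K,P=shot('wrist','w2'); s=manip.read_state(); print(s['eef_pos'],s['eef_rot'])
for q in ['key_head']:
    for r in manip.cut_out(q,'wrist')[:3]:
        p,u,v=pts(r['mask'],d,K,P)
        k=p[p[:,2]>64]
        if len(k)>20: print(q,round(r['score'],2),r['position'],len(k),np.median(k,0).round(0),k.min(0).round(0),k.max(0).round(0),cv2.minAreaRect(k[:,:2].astype(np.float32)))
p,u,v=pts(np.ones((400,640),bool),d,K,P)
m=(p[:,2]>66)&(p[:,2]<78)&(abs(p[:,0]-467)<15)&(abs(p[:,1]-205)<15); print('knob',m.sum(),p[m].mean(0))
E
```

```text
clock: 7.1
eef_pos: [555.9, 229.2, 394.0]
eef_rot: [-3.141, -0.0, 1.837]
wrist_force: [0.4, 0.5, 0.5]
finger_gap: 37.6
finger_force: 0.0
clock: 7.35
eef_pos: [554.7, 228.9, 393.7]
eef_rot: [-3.14, 0.0, 1.837]
wrist_force: [0.4, -1.0, 0.1]
finger_gap: 37.5
finger_force: 0.0
[554.54095743 228.90751127 393.98514978] [-3.14079830e+00 -7.59942133e-06  1.83694358e+00]
key_head 0.95 [330.6, 195.4] 619 [556. 232.  97.] [547. 211.  76.] [566. 247. 100.] ((556.3604125976562, 228.76724243164062), (12.093990325927734, 35.347198486328125), 15.030898094177246)
key_head 0.62 [271.3, 187.0] 310 [469. 205.  73.] [460. 196.  64.] [477. 212.  76.] ((468.851806640625, 203.9169464111328), (15.794869422912598, 17.118331909179688), 29.262306213378906)
knob 303 [469.1044162  204.74310099  72.88091459]
```

View pics/w2.png

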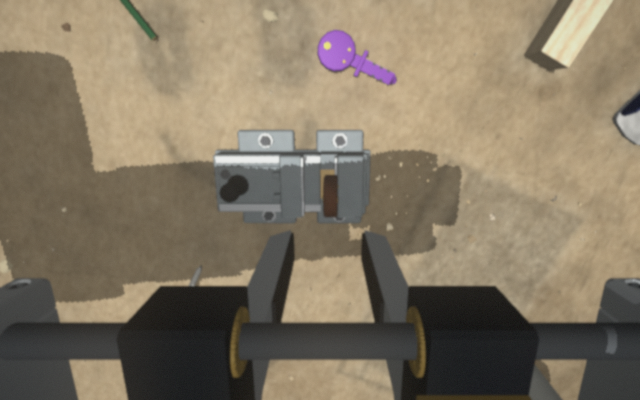

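The jaw stands open by about 25 mm. The key at (330,195) still stands in the slot, and the jaw is left at (290,185). I'm grasping the head now.

```bash
python3 -m creep '{"slide":[[0.22,0,0],[0,0,-4],[0,0,-4],[0,0,-3],[0,0,-1.5],[0,0,-0.9],[0,0,0],[0,0,0]],"turn":[0,0,0,0,0,0,0,0],"claw":[0.4,0.4,0.4,0.4,0.4,0.4,0.4,0.4]}' 15 && python3 -m creep '{"slide":[[0,0,0],[0,0,0],[0,0,0],[0,0,0]],"turn":[0,0,0,0],"claw":[0,0,0,0]}' 15
```

```text
clock: 8.45
eef_pos: [557.6, 229.0, 261.2]
eef_rot: [3.14, -0.0, 1.837]
wrist_force: [0.6, 0.4, 0.4]
finger_gap: 37.4
finger_force: 0.0
clock: 8.95
eef_pos: [557.7, 229.1, 260.4]
eef_rot: [3.14, -0.0, 1.837]
wrist_force: [4.6, 1.5, -2.0]
finger_gap: 12.0
finger_force: 15.0
```

```bash
python3 -m creep '{"slide":[[0,0,0],[0,0,0.5],[0,0,1],[0,0,1.5],[0,0,2],[0,0,3],[0,0,3],[0,0,3]],"turn":[0,0,0,0,0,0,0,0],"claw":[0,0,0,0,0,0,0,0]}' 40
python3 - <<'E'
from h import *
im,d,K,P=shot('wrist','w3')
E
```

```text
clock: 9.95
eef_pos: [557.1, 228.9, 401.6]
eef_rot: [-3.141, -0.0, 1.837]
wrist_force: [-0.7, -0.5, 0.4]
finger_gap: 11.5
finger_force: 40.0
```

View pics/w3.png

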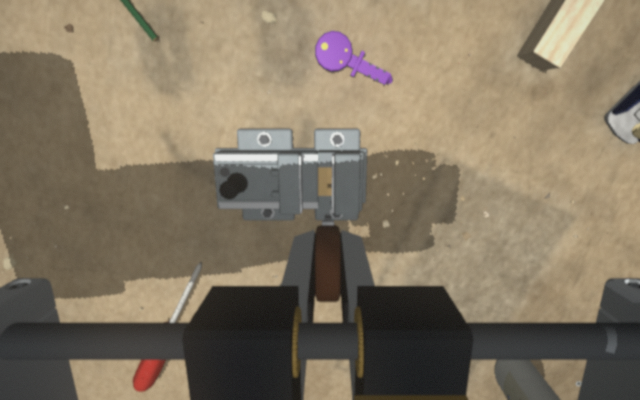

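The key is held square between the pads at (327,262). The vise stays open and the screwdriver is at (165,330). I'm carrying the key over the door.

```bash
python3 -m creep '{"slide":[[-0.32,-5.5,0],[-0.32,-5.5,0],[-0.32,-5.5,0],[-0.32,-5.5,0],[-0.32,-5.5,0],[-0.32,-5.5,0],[-0.32,-5.5,0],[-0.32,-5.4,0]],"turn":[-0.057,-0.057,-0.057,-0.057,-0.057,-0.057,-0.057,-0.057],"claw":[0,0,0,0,0,0,0,0]}' 40 && python3 -m creep '{"slide":[[0,0,0],[0,0,0],[0,0,0]],"turn":[0,0,0],"claw":[0,0,0]}'
python3 - <<'E'
from h import *
im,d,K,P=shot('wrist','w4'); s=manip.read_state(); print(s['eef_pos'],s['eef_rot'],P.round(3).tolist())
for q in ['keyhole','door','bolt','lock_plug']:
    for r in manip.cut_out(q,'wrist')[:2]:
        p,u,v=pts(r['mask'],d,K,P)
        if len(p): print(q,round(r['score'],2),r['position'],len(p),np.median(p,0).round(1),p.min(0).round(0),p.max(0).round(0),cv2.minAreaRect(p[(p[:,2]>50)&(p[:,2]<80)][:,:2].astype(np.float32)))
E
```

```text
clock: 11.0
eef_pos: [531.2, -211.7, 400.3]
eef_rot: [-3.141, -0.0, 1.379]
wrist_force: [0.5, 0.1, 0.1]
finger_gap: 11.9
finger_force: 40.0
clock: 11.38
eef_pos: [531.9, -208.9, 400.3]
eef_rot: [-3.142, -0.0, 1.382]
wrist_force: [-0.2, -0.5, -1.1]
finger_gap: 11.9
finger_force: 40.0
[ 531.95367033 -208.90079539  400.27501485] [ 3.14157273e+00 -9.68359942e-05  1.38253202e+00] [[0.982, 0.18, 0.049, 546.115], [-0.187, 0.947, 0.26, -133.944], [-0.0, -0.264, 0.964, 379.821], [0.0, 0.0, 0.0, 1.0]]
keyhole 0.87 [402.7, 169.8] 34014 [ 601.  -203.2   62.4] [ 486. -379.   -3.] [ 725. -105.  305.] ((592.2481689453125, -224.7518310546875), (199.54803466796875, 175.37786865234375), 78.67118835449219)
door 0.58 [399.1, 168.4] 33809 [ 600.9 -203.2   62.4] [ 486. -379.   -2.] [ 721. -106.  304.] ((592.2481689453125, -224.7518310546875), (199.54803466796875, 175.37786865234375), 78.67118835449219)
bolt 0.76 [294.8, 185.4] 200 [ 497.9 -205.3   39.2] [ 490. -214.   27.] [ 505. -198.   42.] ((0.0, 0.0), (0.0, 0.0), 0.0)
lock_plug 0.88 [326.8, 194.1] 364 [ 531.3 -213.3   63.2] [ 521. -223.   57.] [ 541. -203.   66.] ((531.7225952148438, -212.7353057861328), (19.07496452331543, 18.990772247314453), 78.69989776611328)
```

View pics/w4.png

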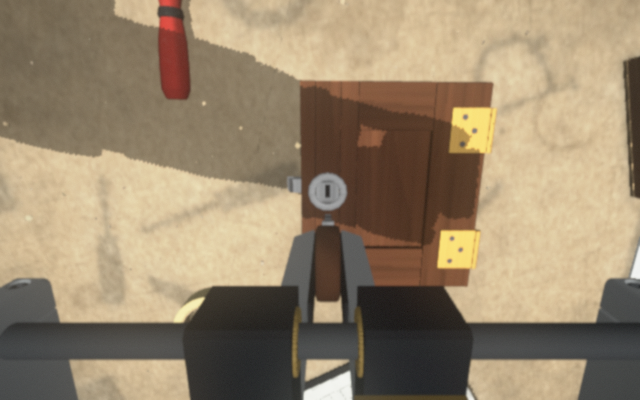

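The keyhole is at (327,191) with its slot lined up vertically. The key's blade shows at about (327,218), under the head at (327,262). The bolt is out at (295,185).

Run:
```python
from h import *
im,d,K,P=shot('wrist'); s=manip.read_state(); print(s['eef_pos'])
roi=im[160:232,295:360]; hsv=cv2.cvtColor(roi,cv2.COLOR_RGB2HSV)
g=((hsv[:,:,1]<70)).astype(np.uint8); 
n,l,st,c=cv2.connectedComponentsWithStats(g)
for i in range(1,n):
    if st[i,4]>15: print('grey',st[i]+[295,160,0,0,0],c[i]+[295,160])
def proj(X):
    q=np.linalg.inv(P)@np.append(X,1); return K[0,0]*q[0]/-q[2]+K[0,2], -K[1,1]*q[1]/-q[2]+K[1,2]
def ray(u,v,z):
    r=P[:3,:3]@[(u-K[0,2])/K[0,0],-(v-K[1,2])/K[1,1],-1]; return P[:3,3]+r*(z-P[2,3])/r[2]
e=s['eef_pos']
print('tip exp',proj(e-[0,0,247]),'head',proj(e-[0,0,180]),'shoulder',proj(e-[0,0,205]))
print('bezel ray at 66 for (327.3,191)',ray(327.3,191,66))
p,u,v=pts(np.ones((400,640),bool),d,K,P)
m=(u>318)&(u<336)&(v>200)&(v<235)&(p[:,2]>130)
for z in range(130,240,10):
    k=m&(p[:,2]>=z)&(p[:,2]<z+10)
    if k.sum(): print(z,k.sum(),p[k].mean(0).round(1),u[k].min(),u[k].max(),v[k].min(),v[k].max())
cv2.imwrite('pics/crop2.png',cv2.resize(im[150:310,270:390],None,fx=4,fy=3.7,interpolation=2)[:,:,::-1])
```

```text
[ 531.85230127 -209.61626961  400.20512885]
grey [295 161   7  33 185] [297.58918919 179.21081081]
grey [ 307  171   41   40 1237] [327.06143897 190.70412288]
grey [295 207   4  16  42] [296.14285714 215.4047619 ]
grey [322 214  13  13 124] [327.61290323 220.89516129]
tip exp (np.float64(327.4579211828167), np.float64(218.09977174844846)) head (np.float64(327.4941518465207), np.float64(260.57663186077116)) shoulder (np.float64(327.47787039411236), np.float64(241.48824358209984))
bezel ray at 66 for (327.3,191) [ 531.23795746 -212.16950087   66.        ]
150 6 [ 532.8 -204.9  158.9] 325 330 214 214
160 28 [ 532.8 -204.7  165.4] 325 330 215 219
170 8 [ 532.9 -204.5  172.1] 325 330 219 220
190 48 [ 534.  -198.3  195. ] 322 333 221 224
210 52 [ 534.8 -192.6  216.9] 319 335 225 228
220 117 [ 534.9 -192.6  223.8] 319 335 227 234
```

View pics/crop2.png

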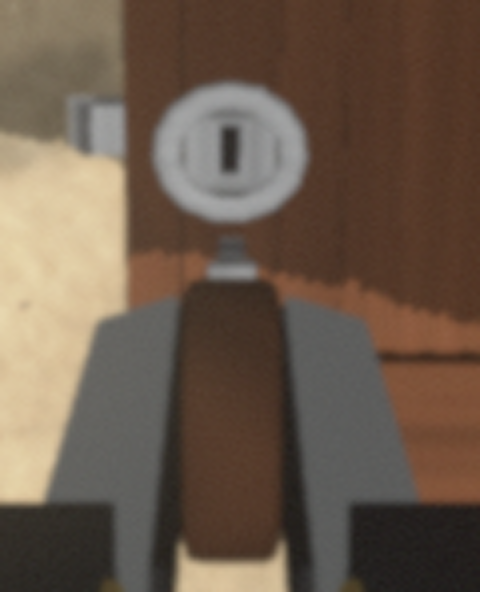

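The blade hangs straight between the pads and lines up with the keyway, about 1.3 mm off in y. I'm correcting that and descending to just above the mouth.

```bash
python3 -m creep '{"slide":[[-0.05,-0.13,0],[0,0,-3],[0,0,-3],[0,0,-1.5],[0,0,-0.7],[0,0,0],[0,0,0],[0,0,0]],"turn":[-0.01,0,0,0,0,0,0,0],"claw":[0,0,0,0,0,0,0,0]}' 60
python3 - <<'E'
from h import *
im,d,K,P=shot('wrist','w5'); s=manip.read_state(); print(s['eef_pos'])
g=cv2.resize(im[120:320,230:430],None,fx=3,fy=3,interpolation=2)
im2,*_=shot('side'); g2=cv2.resize(im2[180:320,330:470],(200,600)); cv2.imwrite('pics/crop3.png',g[:,:,::-1])
E
```

```text
clock: 12.68
eef_pos: [531.3, -211.3, 318.8]
eef_rot: [3.141, 0.0, 1.371]
wrist_force: [-0.2, 0.8, 0.0]
finger_gap: 11.4
finger_force: 60.0
[ 531.30870088 -211.3337511   318.67717467]
```

View pics/crop3.png

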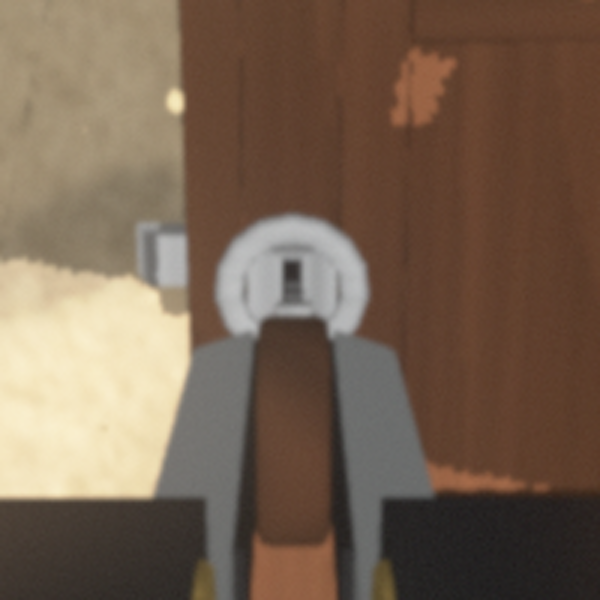

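The blade at (291,295 in the crop) is centred over the slot at (291,272). I'm going into the mouth.

```bash
python3 -m creep '{"slide":[[0,0,-0.4],[0,0,-0.4],[0,0,-0.3],[0,0,-0.3],[0,0,-0.3],[0,0,0]],"turn":[0,0,0,0,0,0],"claw":[0,0,0,0,0,0]}' 60
```

```text
clock: 13.52
eef_pos: [531.2, -211.3, 300.9]
eef_rot: [-3.141, -0.0, 1.371]
wrist_force: [1.2, -0.0, -0.7]
finger_gap: 11.6
finger_force: 60.0
```

```bash
python3 -m creep '{"slide":[[0,0,-0.3],[0,0,-0.3],[0,0,-0.3],[0,0,-0.3],[0,0,-0.3],[0,0,-0.3],[0,0,-0.3],[0,0,-0.3]],"turn":[0,0,0,0,0,0,0,0],"claw":[0,0,0,0,0,0,0,0]}' 60; python3 -m creep '{"slide":[[0,0,0],[0,0,0]],"turn":[0,0],"claw":[0,0]}' 60
```

```text
clock: 14.52
eef_pos: [531.4, -211.4, 277.7]
eef_rot: [3.141, 0.0, 1.371]
wrist_force: [-3.0, -0.4, 9.8]
finger_gap: 11.5
finger_force: 60.0
clock: 14.78
eef_pos: [531.3, -211.3, 277.0]
eef_rot: [3.141, 0.0, 1.371]
wrist_force: [2.0, -1.0, 1.7]
finger_gap: 11.8
finger_force: 60.0
```

```bash
python3 -m creep '{"slide":[[0,0,-0.15],[0,0,-0.15],[0,0,-0.1],[0,0,0],[0,0,0]],"turn":[0,0,0,0,0],"claw":[0,0,0,0,0]}' 60
```

```text
clock: 15.4
eef_pos: [531.3, -211.4, 274.0]
eef_rot: [3.141, 0.0, 1.371]
wrist_force: [-4.3, 0.4, 13.7]
finger_gap: 12.1
finger_force: 60.0
```

```bash
python3 -m creep '{"slide":[[0,0,-0.1],[0,0,0],[0,0,0]],"turn":[0,0,0],"claw":[0,0,0]}' 60
python3 - <<'E'
from h import *
im,d,K,P=shot('wrist'); s=manip.read_state(); print(s['eef_pos'],s['wrist_force'],s['moment'])
p,u,v=pts(np.ones((400,640),bool),d,K,P)
for r in manip.cut_out('key_head','wrist')[:1]:
    k=pts(r['mask'],d,K,P)[0]; print(r['score'],r['position'],k.max(0),np.percentile(k[:,2],[50,90,98]))
E
```

```text
clock: 15.78
eef_pos: [531.3, -211.3, 273.9]
eef_rot: [3.141, 0.0, 1.371]
wrist_force: [-8.4, 2.5, 22.8]
finger_gap: 11.5
finger_force: 60.0
[ 531.29790865 -211.34070324  273.90964222] [-7.41370903  1.77342551 21.9513513 ] [ 0.27280591  1.57906504 -0.00341898]
0.86 [329.5, 264.6] [ 540.19127203 -193.14953199  114.29657075] [109.93171486 112.83371927 113.56284247]
```

The key is home: the head top is at 114 mm, and the force rises with no further travel. Now I'm turning it clockwise, easing the side force a little.

```bash
python3 -m creep '{"slide":[[-0.05,0,0],[0,0,0],[0,0,0],[0,0,0],[0,0,0],[0,0,0]],"turn":[0,-0.1,-0.1,-0.1,-0.1,-0.1],"claw":[0,0,0,0,0,0]}' 60; python3 -c "
from h import *; s=manip.read_state(); print(s['moment'])"
```

```text
clock: 16.62
eef_pos: [531.0, -211.3, 273.9]
eef_rot: [3.139, -0.001, 0.868]
wrist_force: [-3.1, 0.8, 20.8]
finger_gap: 11.4
finger_force: 60.0
[0.28231919 0.79847486 0.1718821 ]
```

```bash
python3 -m creep '{"slide":[[0,0,0],[0,0,0],[0,0,0],[0,0,0],[0,0,0],[0,0,0],[0,0,0],[0,0,0]],"turn":[-0.13,-0.13,-0.13,-0.13,-0.13,-0.13,-0.13,-0.1],"claw":[0,0,0,0,0,0,0,0]}' 60; python3 -m creep '{"slide":[[0,0,0],[0,0,0],[0,0,0]],"turn":[-0.1,-0.05,0],"claw":[0,0,0]}' 60
python3 - <<'E'
from h import *
im,d,K,P=shot('wrist','w6'); s=manip.read_state(); print(s['moment'],s['joints'])
im2,*_=shot('scene'); 
cv2.imwrite('pics/fin.png',np.vstack([cv2.resize(im[100:320,180:480],(600,400)),cv2.resize(im2[130:190,310:490],(600,200))])[:,:,::-1])
for q in ['bolt','vise']:
    for c in ['scene','wrist']:
        for r in manip.cut_out(q,c)[:1]: print(q,c,r['score'],r['position'],r['mask'].sum())
E
```

```text
clock: 17.62
eef_pos: [531.1, -211.6, 274.0]
eef_rot: [3.14, -0.003, -0.143]
wrist_force: [-1.2, -2.7, 17.9]
finger_gap: 11.4
finger_force: 60.0
clock: 18.0
eef_pos: [531.1, -211.7, 274.0]
eef_rot: [3.141, -0.003, -0.29]
wrist_force: [-0.9, -2.4, 18.3]
finger_gap: 11.6
finger_force: 60.0
[-0.4521438   0.50804404  0.06933421] [-4.43207071e-01  4.84819751e-01  1.58785573e+00 -4.67262736e-04
  1.06550472e+00  1.41709254e+00]
vise scene 0.83 [274.6, 229.9] 1317
```

View pics/fin.png

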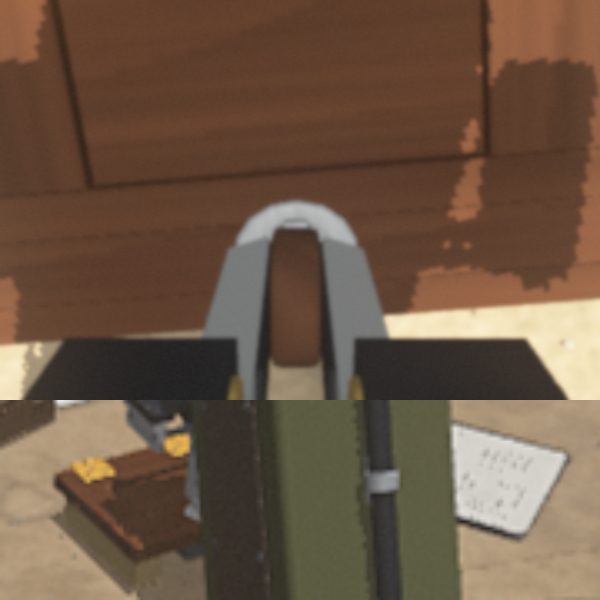

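The head is turned about 1.66 rad in square contact with the pads. I'm adding a bit more to reach the stop.

```bash
python3 -m creep '{"slide":[[0,0,0],[0,0,0],[0,0,0],[0,0,0]],"turn":[-0.05,0,0,0],"claw":[0,0,0,0]}' 60
python3 - <<'E'
from h import *
im,*_=shot('side'); s=manip.read_state(); print(s['moment'],s['eef_rot'],s['qd'].round(4))
for r in manip.cut_out('bolt','side')[:1]: print('bolt side',r['score'],r['position'],r['mask'].sum())
print(manip.sign_off())
E
```

```text
clock: 18.8
eef_pos: [531.1, -211.7, 274.0]
eef_rot: [3.141, -0.003, -0.339]
wrist_force: [-1.6, -2.1, 19.4]
finger_gap: 11.5
finger_force: 60.0
[-0.50413627  0.45396264  0.10362848] [ 3.14071665 -0.00344063 -0.3390122 ] [ 0.0001 -0.0003 -0.0009  0.0005 -0.0005  0.    ]
the job is handed in; nothing more can be done
None
```

The job is handed in at 18.8 s: the vise is open about 25 mm, the key is home in the lock, and the gripper still holds its head turned about 1.7 rad clockwise. I didn't see the bolt itself drawn back, because it was hidden in the final views, and the hand-in returned no verdict.

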